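# Inspect the belfry of a printed tower with a rigid probe

### The job

Grip the inspection probe by its handle, pull it straight up out of the sprung catches on its rail stand, and lower its stem through the round hole in the flat roof of the printed bell tower until the tip hangs about halfway down the open belfry. Never touch the tower with the probe or the gripper, and leave the other models and tools where they are. Finish while still holding the probe there, still and upright, with the stem in the middle of the hole.

Things in the scene. Friction and masses are not known exactly. Their poses are not given: they have to be found in the camera images.
- probe: rigid inspection probe, 185 mm long, about 0.16 kg, upright in its rail stand at the start. Origin at the stem's lower tip, z up the stem. Round steel stem 8 mm in diameter, z = 0 to 85 mm; neck 17 mm square to 97 mm; shoulder plate 40 (x) by 32 (y) mm, 97 to 103 mm; grey handle 24 x 24 mm, 103 to 185 mm, faces square to x and y. All on one axis.
- probe_tip (a point): the lower tip of the probe's stem (the origin of probe), 20 mm over the table at the start
- probe_grip (a point): where to hold the probe: on its axis in the handle, 25 mm below the handle's top end, 160 mm above the tip
- stand: fixed rail stand, 110 (x) by 170 (y) mm, origin on the table under its centre. Two aluminium rails along its y, tops at z = 117 mm, 20 mm apart, on two end posts. The probe hangs upright at its centre, axes parallel to the stand's, shoulder plate on the rails between low stops (6 mm high, 1.5 mm play). Nothing of the stand is higher than 132 mm; the handle above is free on all sides.
- catches (a point): midway between two round-nosed sprung catches, 126 mm above the table, on the stand's axis; they press over the two x edges of the probe's shoulder plate and give way to a straight upward pull of about 5 to 20 N within the first 10 mm of travel
- tower: printed white bell tower, loose, about 0.6 kg, 86 x 86 mm, origin under its centre, z up. Solid storey up to z = 40 mm, open belfry between four corner posts from 40 to 90 mm, flat roof slab from 90 to 110 mm with a round hole 20 mm in diameter straight down through its centre; low corner blocks up to 118 mm. Halfway down the belfry is z = 65 mm.
- tower_hole (a point): the centre of the hole at the roof's upper face, 110 mm above the table
- temple: printed white temple with columns and a low gable roof, 90 x 150 x 90 mm, origin under its centre; leave alone
- column_a: printed white column, square foot 34 mm, 96 mm tall, origin under its foot; leave alone
- column_b: a second column, the same as column_a; leave alone
- house: small printed house with a gable roof, 60 x 70 x 50 mm, origin under its centre; leave alone
- spire: grey printed tower with a closed pointed spire and no hole, 50 x 50 mm, 135 mm tall, origin under its centre; leave alone
- spool: filament spool lying flat, diameter 130 mm, 58 mm tall, origin under its centre; leave alone
- pawn: small printed turned finial, diameter 40 mm, 66 mm tall, origin under its foot; leave alone
- deburrer: hand deburring tool with a round handle, lying flat along its own x; leave alone
Mind the look-alikes: they are no part of the job. What is shaped like the probe but purple is not meant.

How it is judged:
On the way:
1. the probe is lifted off its rail in the gripper (z of probe_tip in the frame of stand above 0.05 m and contact force between probe and stand below 0.1 N and contact force between the fingers and probe above 2 N), for 0.2 s.
At the end, for the whole second after the job is handed in: The gripper still holds the probe, upright within 0.06 rad and still, its tip within 4 mm of the hole's axis and 50 to 80 mm above the tower's foot (belfry mid-height 65 mm, give or take 15 mm), touching neither tower nor stand; the tower stands within 5 mm of where it was (horizontal distance between probe_tip and tower_hole below 0.004 m and z of probe_tip in the frame of tower between 0.05 and 0.08 m and angle between probe's own z axis and vertical below 0.06 rad and linear speed of probe below 0.02 m/s and contact force between the fingers and probe above 2 N and contact force between probe and tower below 0.1 N and contact force between probe and stand below 0.1 N and angle between tower's own z axis and vertical below 0.05 rad and distance of tower from where it was at the start of the episode below 0.005 m); the arm keeps its last pose, push and grip.
It fails at once if the probe touches the tower (contact force between probe and tower above 0.3 N).
It fails at once if the robot touches the tower (contact force between any of the fingers, the arm and tower above 0.3 N).
It fails at once if another model or tool is displaced by more than 20 mm or knocked over (distance of any of temple, column_a, column_b, house, spire, spool, pawn, deburrer from where it was at the start of the episode above 0.02 m or angle between any of column_a, column_b, spire, pawn, house, temple's own z axis and vertical above 0.5 rad).
It also fails if it takes over 43 s, if anything falls off the work surface, if the arm or the gripper's body presses on something with over 40 N, if the wrist force passes 120 N, or if a joint passes its speed limit or range.

### The arm

A 6-joint arm with a two-finger parallel gripper is mounted at the origin on the work surface. World frame = base frame: x ahead of the robot, y to its left, z up, the work surface at z = 0. Lengths are in m, angles in rad, forces in N, time in s.
With the tool pointing down it reaches from about 0.425 to 0.95 m from the base axis. Payload 3.5 kg.
Tool frame: the origin (TCP) lies between the finger pads; the fingertips stand 22 mm ahead of it and the grasp point (between the pads) lies 3 mm ahead of it (ctrl.nose_length is the z of the fingertips in the tool frame, in m); z points along the fingers, y is the line along which they close (so a half turn about z gives the same grasp; the last joint's range is limited). The gripper opens to 85 mm and grips with 20 to 120 N. Pads are 22 mm wide; open, the fingers measure 114 mm over their backs; the gripper's body (76 mm by 85 mm) begins 54 mm behind the grasp point. The pads swing forward as they close: fully open they stand 13 mm farther back than shut.
Start: joints at [-1.328, 0.286, 1.577, -0, 1.279, -0.15], TCP at [0.258, -0.624, 0.253] pointing down, gripper open.
Joint ranges: [-2.77, 2.77], [-0.9, 2.22], [0.21, 2.48], [-1.53, 4.67], [0.24, 2.81], [-2.84, 2.84]. Speed limits (rad/s): [2.79, 2.79, 3.14, 3.14, 3.14, 3.14].

### API

Orientations are given as a unit quaternion [x, y, z, w].
In Python, from plant import ctrl gives the robot as it stands. The module is installed in compiled form; this text tells all that it offers.
- The arm moves only by the tool send_rows, never from a script. Its argument "rows" is text: rows parted by semicolons, each of 7 numbers parted by spaces: the turn, a rotation vector about the tool's x, y, z in degrees, then the shift along the tool's x, y, z in mm, then the opening, from -1 (shut) to 1 (fully open). A call has 1 to 8 rows; each row is the pose to reach, as a shift and turn from the pose commanded when the call began, along the tool's axes at that moment; what a row does not reach only later rows make up. A row lasts 1/8 s, in which the tool goes at most 62.5 mm and 10.7 degrees, less where a joint would pass 70% of its speed; a pose out of reach is approached as far as the arm can. A call with a gripper value outside its range is refused whole. The fingers move at their own pace and stop on an object; "grip_force" is the grip in N (left out, the last holds). Time passes only in rows, so rows that repeat a pose let the fingers close. It gives the time, the measured TCP pose, the force, the opening and the grip force at its end, in the units of the state.
- ctrl.get_state(): the state, without advancing time (a new reading comes with each control period).
- ctrl.read_camera(name): name is "scene" or "side" or "wrist"; returns a dict with "color" (480x640x3 uint8, red, green, blue), "fx", "fy", "cx", "cy" (pixels), "extrinsics" (4x4, takes a point from world to camera coordinates). Camera axes: x right, y down, z forward; pixel columns grow to the right and rows downward; lengths in m; the calibration is good to about 2 mm. A picture is of the moment at which its call begins. There is no depth.
- ctrl.sign_off(): hands the job in; it is judged then, once.
Trained networks look in a picture, given as the dict that the camera call returned (one of the last four; its "shot" number tells which), for a name from the list of things; names that differ only in an ending like _2 or _b are one class to them, and where a whole thing is asked for, a point or a joint stands for the part that bears it (a point fixed in the world has none). Each returns a list of dicts, best first, with "p" (0 to 1); they miss things now and then, are a little off and sometimes report something else, mostly with a low value. They report only what shows in the picture. A call takes as long as a camera call. They do not tell look-alikes from the thing itself.
- ctrl.look_for(picture, target): "position" ([x, y, z] in m, in the coordinates of the camera as it stood for that picture, good to about 4 mm: the middle of the surface that is visible of it).
The state is a dict: "time": time; "qpos": joint angles; "dq": joint speeds; "joint_efforts": joint torques, N m; "eef_pos": TCP position; "tcp_rot": TCP orientation; "contact_force": force on the tool from outside, world axes, zero at the start; "wrist_torque": the same for the moment, N m; "opening": opening from 0.0 (shut) to 1.0 (fully open); "finger_force": force on a finger pad.
Only numpy, scipy, OpenCV 4.12 (cv2) and the standard library are available. Lean on these libraries where they do the work, as an engineer would, in place of code of your own. Each camera call takes 0.05 s, during which the arm holds its last target. There are 200 camera calls.

## Working session

There is one attempt and no reset: what is moved stays moved. The work goes in short steps, Python scripts to look and compute and a tool call to move; the robot and the scene stay as the last step left them, time stands still between calls to the robot, and variables do not carry over. Pictures are saved under pics/ and viewed, at most 10 in all, crops included, and the job is handed in when it is done.

Besides the shell and the picture viewer there is one more tool, called after "Request:" by a JSON object that holds its "name" and its "arguments", one argument or row to a line. send_rows: Moves the arm, as the interface text tells. Its arguments: {"type":"object","properties":{"rows":{"type":"string"},"grip_force":{"type":"number"}},"required":["rows"]}

```bash
mkdir -p pics; cat > h.py <<'E'
import numpy as np, cv2
from plant import ctrl
from scipy.spatial.transform import Rotation as R
def w(pic,p):
    E=np.array(pic["extrinsics"]); return E[:3,:3].T@(np.array(p)-E[:3,3])
def px(pic,P):
    E=np.array(pic["extrinsics"]); c=E[:3,:3]@np.array(P)+E[:3,3]
    return np.array([pic["fx"]*c[0]/c[2]+pic["cx"],pic["fy"]*c[1]/c[2]+pic["cy"]])
def ray(pic,uv):
    E=np.array(pic["extrinsics"]); d=E[:3,:3].T@np.array([(uv[0]-pic["cx"])/pic["fx"],(uv[1]-pic["cy"])/pic["fy"],1])
    return -E[:3,:3].T@E[:3,3], d/np.linalg.norm(d)
def onz(pic,uv,z):
    o,d=ray(pic,uv); return o+d*(z-o[2])/d[2]
def tri(obs):
    A=np.zeros((3,3));b=np.zeros(3)
    for pic,uv in obs:
        o,d=ray(pic,uv);M=np.eye(3)-np.outer(d,d);A+=M;b+=M@o
    return np.linalg.solve(A,b)
def save(pic,name,crop=None,k=1):
    im=pic["color"][:,:,::-1]
    if crop: x0,y0,x1,y1=crop; im=im[y0:y1,x0:x1]
    cv2.imwrite("pics/"+name,cv2.resize(im,None,fx=k,fy=k,interpolation=cv2.INTER_CUBIC))
E
python3 - <<'E'
from h import *
np.set_printoptions(precision=4,suppress=True)
for n in ["scene","side"]:
    p=ctrl.read_camera(n); save(p,n+"0.png"); E=np.array(p["extrinsics"]); print(n,-E[:3,:3].T@E[:3,3],p["fx"])
    for t in ["probe","probe_grip","probe_tip","stand","catches","tower","tower_hole","spire","column_a","temple","spool"]:
        for r in ctrl.look_for(p,t)[:3]:
            P=w(p,r["position"]); print(t,round(r["p"],2),P,px(p,P).round())
s=ctrl.get_state(); print(s)
E
```

```text
scene [1.0882 0.6497 0.8372] 458.6393134811899
probe 0.94 [ 0.554  -0.1516  0.1519] [299. 189.]
probe 0.94 [ 0.4991 -0.3047  0.1321] [284. 163.]
probe 0.63 [ 0.4049 -0.1867  0.1318] [336. 169.]
probe_grip 0.93 [ 0.407  -0.0942  0.1329] [357. 184.]
probe_grip 0.84 [ 0.4046 -0.1819  0.1302] [337. 170.]
probe_grip 0.73 [ 0.7207 -0.1387  0.131 ] [247. 225.]
probe_tip 0.81 [ 0.4978 -0.3049  0.1331] [284. 163.]
probe_tip 0.72 [ 0.4118 -0.1832  0.1319] [334. 171.]
probe_tip 0.65 [ 0.7189 -0.1404  0.1345] [247. 223.]
stand 0.72 [ 0.657  -0.4015  0.0224] [224. 200.]
stand 0.29 [0.4995 0.4185 0.0722] [493. 340.]
catches 0.69 [ 0.5753 -0.1147  0.0413] [303. 232.]
catches 0.55 [0.6387 0.4463 0.054 ] [457. 396.]
tower 0.72 [0.5598 0.1931 0.0954] [391. 282.]
tower_hole 0.61 [0.5585 0.1948 0.0945] [392. 282.]
spire 0.95 [0.5034 0.419  0.0701] [491. 342.]
spire 0.62 [0.485  0.0157 0.049 ] [362. 241.]
spire 0.55 [ 0.5725 -0.1139  0.0431] [304. 232.]
column_a 0.75 [0.6572 0.0087 0.0529] [306. 269.]
column_a 0.55 [0.4879 0.0132 0.0503] [360. 241.]
temple 0.78 [0.7704 0.0679 0.0686] [280. 303.]
spool 0.
[... 841 characters left out ...]
68.]
column_a 0.98 [ 0.478  -0.0012  0.0513] [293. 285.]
column_a 0.55 [ 0.647  -0.0036  0.0561] [359. 268.]
temple 0.75 [0.7397 0.0132 0.0681] [390. 253.]
spool 0.91 [0.6129 0.4056 0.0553] [298. 182.]
{'time': 1.2, 'qpos': array([-1.328 ,  0.2863,  1.5767,  0.    ,  1.2786, -0.15  ]), 'dq': array([-0.0008,  0.0013, -0.0023, -0.0009,  0.0017, -0.0001]), 'joint_efforts': array([  0.0011, -40.5963, -29.2935,  -0.0001,   0.0005,   0.    ]), 'eef_pos': array([ 0.2584, -0.6236,  0.2533]), 'tcp_rot': array([ 0.9808,  0.1951,  0.    , -0.    ]), 'contact_force': array([-0.2734, -0.5712,  0.4587]), 'wrist_torque': array([ 0.0021, -0.0215, -0.0214]), 'finger_force': 0.0, 'opening': 1.001002764924132}
```

View pics/scene0.png

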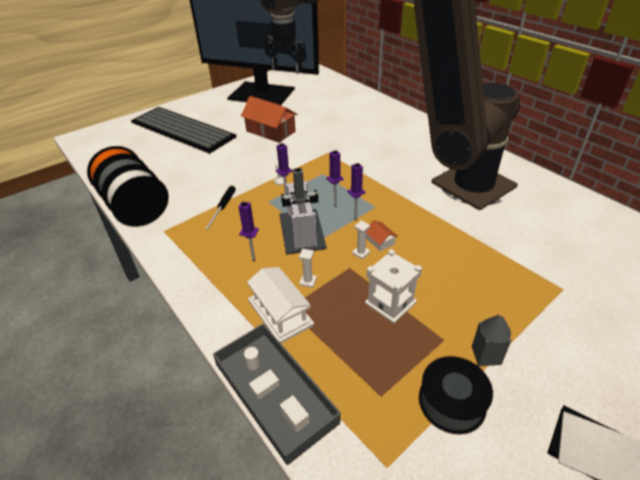

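View pics/side0.png

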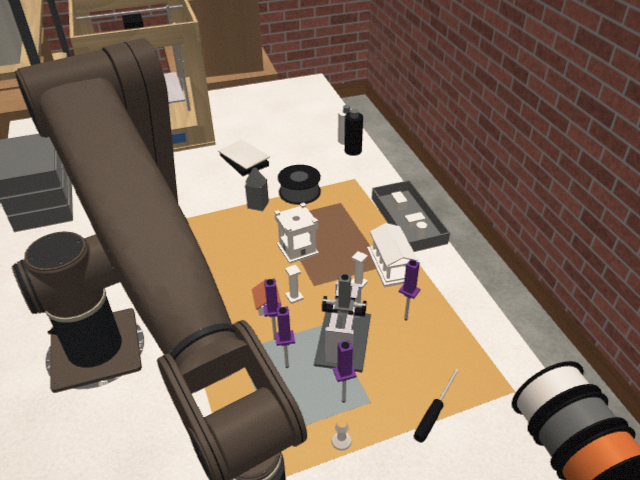

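Scene view: candidates for the probe are the grey-handled one standing in the rail stand (scene 299,189; side 344,296), and four purple ones (scene 283,160; 335,167; 357,180; 247,220). The grey one in the catches fits. The tower with the round roof hole is at scene (393,271), side (296,218). I'll confirm in one crop.

```bash
python3 - <<'E'
import cv2,numpy as np
a=cv2.imread("pics/scene0.png")[150:260,230:350]; b=cv2.imread("pics/side0.png")[190:380,250:410]
a=cv2.resize(a,(400,367),interpolation=3); b=cv2.resize(b,(400,475),interpolation=3)
c=np.zeros((475,800,3),np.uint8); c[:367,:400]=a; c[:,400:]=b; cv2.imwrite("pics/crop1.png",c)
E
```

```text
(no output)
```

View pics/crop1.png

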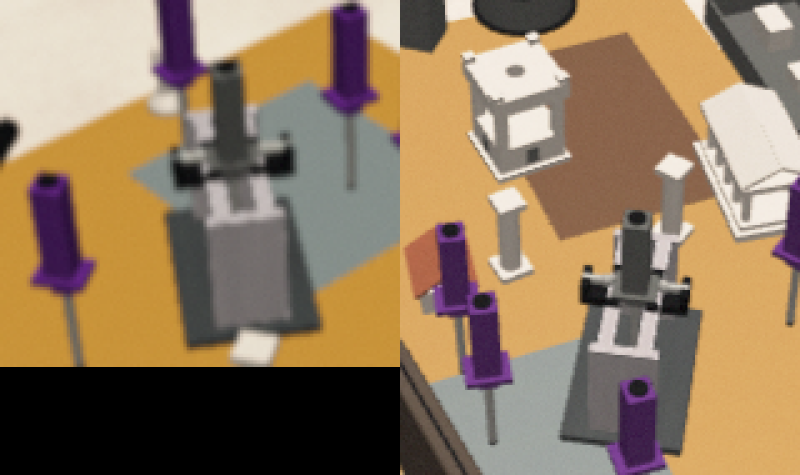

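The crop confirms it: the grey handle (scene 298,170; side 345,277) sits in the rail stand between black catches, and the tower hole is at side (296,218).

```bash
python3 - <<'E'
from h import *
np.set_printoptions(precision=4,suppress=True)
a=ctrl.read_camera("scene"); b=ctrl.read_camera("side")
print("top",tri([(a,(297.8,170.4)),(b,(344.8,277.2))]), "hole",tri([(a,(393,270)),(b,(296.4,218.4))]))
c=[onz(b,u,.006) for u in [(314,364.8),(363.2,370.8),(370.8,314.8)]]; print(c)
for i in (0,1): d=c[i+1]-c[i]; print(np.degrees(np.arctan2(d[1],d[0])),np.linalg.norm(d))
s=ctrl.get_state(); print(R.from_quat(s["tcp_rot"]).as_matrix())
wr=ctrl.read_camera("wrist"); E=np.array(wr["extrinsics"]); o=-E[:3,:3].T@E[:3,3]
Rt=R.from_quat(s["tcp_rot"]).as_matrix(); print("cam in tool",Rt.T@(o-s["eef_pos"]), "axis",Rt.T@E[2,:3],wr["fx"])
E
```

```text
top [ 0.5493 -0.1608  0.202 ] hole [0.5404 0.1772 0.107 ]
[array([ 0.4612, -0.2138,  0.006 ]), array([ 0.559 , -0.2646,  0.006 ]), array([ 0.6368, -0.1164,  0.006 ])]
-27.42268041831704 0.11015125606575477
62.30114721216013 0.16739488333124763
[[ 0.9238  0.3828 -0.    ]
 [ 0.3828 -0.9238  0.0001]
 [ 0.     -0.0001 -1.    ]]
cam in tool [ 0.0698  0.0004 -0.1216] axis [-0.2769 -0.      0.9609] 382.8468291250442
```

Request:
{"name": "send_rows", "arguments": {
  "rows": "0 0 -10 30 -21 -50 1; 0 0 -20 79 -56 -85 1; 0 0 -30 129 -92 -107 1; 0 0 -40 178 -127 -107 1; 0 0 -40 228 -162 -107 1; 0 0 -40 278 -197 -107 1; 0 0 -40 328 -233 -107 1; 0 0 -40 378 -268 -107 1"
}}

```text
time: 2.35
eef_pos: [0.5048, -0.2309, 0.3607]
tcp_rot: [0.855, 0.519, 0.0, 0.0]
contact_force: [0.4, -0.2, 0.3]
opening: 1.0
finger_force: 0.0
```

```bash
cat > go.py <<'E'
from h import *
import sys
# target x y z, tool-y heading deg -> shift & turn in tool axes
x,y,z,h=map(float,sys.argv[1:5]); s=ctrl.get_state(); Rm=R.from_quat(s["tcp_rot"]).as_matrix()
d=Rm.T@(np.array([x,y,z])-s["eef_pos"])*1000
a=np.radians(h); Y=np.array([np.cos(a),np.sin(a),0]); Z=np.array([0,0,-1]); X=np.cross(Y,Z)
rv=np.degrees(R.from_matrix(Rm.T@np.c_[X,Y,Z]).as_rotvec())
print("t",s["time"],"turn",rv.round(2),"shift",d.round(1),"dist",np.linalg.norm(d).round(1),"q",s["qpos"].round(2))
E
python3 go.py .549 -.161 .36 -27.5
```

```text
t 2.35 turn [ 0.06  0.01 -0.  ] shift [82.5  6.9  0.7] dist 82.8 q [-0.61 -0.04  1.74  0.    1.44 -0.13]
```

```bash
python3 - <<'E'
from h import *
import pickle
p=ctrl.read_camera("wrist"); pickle.dump(p,open("w1.pkl","wb")); save(p,"w1.png")
for t in ["probe","probe_grip","catches"]:
    for r in ctrl.look_for(p,t)[:3]:
        P=w(p,r["position"]); print(t,round(r["p"],2),P.round(4),px(p,P).round())
E
```

```text
probe 0.91 [ 0.5542 -0.1584  0.2065] [332. 106.]
probe 0.85 [ 0.4072 -0.106   0.161 ] [138. 138.]
probe 0.82 [ 0.7067 -0.1555  0.121 ] [488.  21.]
probe_grip 0.88 [ 0.705  -0.1537  0.1247] [487.  18.]
probe_grip 0.74 [ 0.4087 -0.1104  0.1604] [143. 142.]
probe_grip 0.67 [ 0.5496 -0.1624  0.2066] [329. 115.]
catches 0.59 [ 0.5492 -0.1524  0.1096] [320. 109.]
```

Request:
{"name": "send_rows", "arguments": {
  "rows": "0 0 0 42 3 0 1; 0 0 0 82 7 0 1; 0 0 0 82 7 0 1"
}}

```text
time: 2.92
eef_pos: [0.5484, -0.1633, 0.3602]
tcp_rot: [0.855, 0.519, -0.0, -0.0]
contact_force: [-0.2, -0.9, 0.0]
opening: 1.002
finger_force: 0.0
```

```bash
python3 - <<'E'
from h import *
import pickle
p=ctrl.read_camera("wrist"); pickle.dump(p,open("w2.pkl","wb"))
for t in ["probe","probe_grip","catches"]:
    for r in ctrl.look_for(p,t)[:3]:
        P=w(p,r["position"]); print(t,round(r["p"],2),P.round(4),px(p,P).round())
q=pickle.load(open("w1.pkl","rb"))
cv2.imwrite("pics/w12.png",cv2.resize(np.vstack([q["color"][100:400,:,::-1],p["color"][100:400,:,::-1]]),(640,600)))
E
python3 go.py .540 .167 .30 -27.5
```

```text
probe 0.83 [ 0.4116 -0.0999  0.155 ] [145. 223.]
probe 0.8 [ 0.7095 -0.1452  0.1614] [488. 105.]
probe 0.74 [ 0.556  -0.1547  0.2013] [321. 214.]
probe_grip 0.94 [ 0.5492 -0.1548  0.203 ] [313. 219.]
probe_grip 0.9 [ 0.4126 -0.1066  0.1561] [150. 230.]
probe_grip 0.74 [ 0.4138 -0.1864  0.1237] [209. 289.]
catches 0.79 [ 0.5541 -0.1472  0.0927] [315. 187.]
t 3.125 turn [-0.01  0.03 -0.12] shift [ 290.7 -160.5   60.1] dist 337.5 q [-0.47 -0.    1.71 -0.    1.44  0.01]
```

View pics/w12.png

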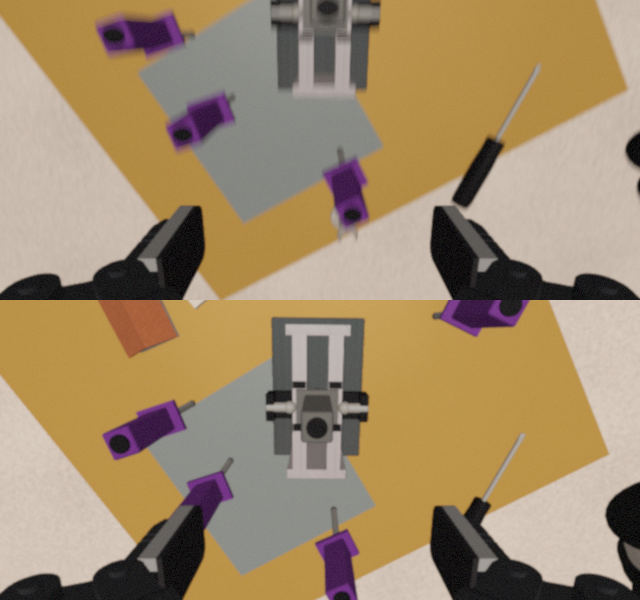

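The grey handle's top dot is at (328,108) in view 1 and (317,228) in view 2; the stand edges are parallel to the image, so the yaw is right. Now I'll measure the tower from the wrist.

Request:
{"name": "send_rows", "arguments": {
  "rows": "0 0 0 50 -28 10 1; 0 0 0 100 -55 20 1; 0 0 0 150 -83 30 1; 0 0 0 200 -110 40 1; 0 0 0 250 -138 50 1; 0 0 0 251 -138 50 1; 0 0 0 251 -138 50 1"
}}

```text
time: 4.0
eef_pos: [0.5418, 0.1219, 0.3105]
tcp_rot: [0.855, 0.518, -0.0, 0.0]
contact_force: [0.1, 0.1, -0.4]
opening: 1.0
finger_force: 0.0
```

```bash
python3 - <<'E'
from h import *
import pickle
np.set_printoptions(precision=4,suppress=True)
p=ctrl.read_camera("wrist"); pickle.dump(p,open("w3.pkl","wb"))
for r in ctrl.look_for(p,"tower_hole")[:2]:
        P=w(p,r["position"]); print(round(r["p"],2),P.round(4),px(p,P).round())
a=pickle.load(open("w1.pkl","rb"));b=pickle.load(open("w2.pkl","rb"))
print(tri([(a,(328,108)),(b,(317,228))]), onz(b,(317,228),.205),onz(a,(328,108),.205))
E
python3 go.py .540 .167 .30 -27.5
```

```text
0.76 [0.5429 0.1806 0.1139] [285. 154.]
[ 0.5505 -0.1589  0.2189] [ 0.5489 -0.162   0.205 ] [ 0.5511 -0.1584  0.205 ]
t 4.1 turn [ 0.05  0.   -0.14] shift [ 39.6 -23.1  10.8] dist 47.1 q [ 0.04 -0.02  1.81 -0.    1.35  0.52]
```

Request:
{"name": "send_rows", "arguments": {
  "rows": "0 0 0 20 -50 20 1; 0 0 0 40 -60 20 1; 0 0 0 40 -60 20 1; 0 0 0 40 -60 20 1"
}}

```text
time: 4.6
eef_pos: [0.5076, 0.1849, 0.291]
tcp_rot: [0.855, 0.518, 0.0, 0.0]
contact_force: [0.3, -0.2, 0.6]
opening: 1.003
finger_force: 0.0
```

```bash
python3 - <<'E'
from h import *
import pickle
p=ctrl.read_camera("wrist"); pickle.dump(p,open("w4.pkl","wb"))
for r in ctrl.look_for(p,"tower_hole")[:2]:
        P=w(p,r["position"]); print(round(r["p"],2),P.round(4),px(p,P).round())
q=pickle.load(open("w3.pkl","rb"))
cv2.imwrite("pics/w34.png",cv2.resize(np.vstack([q["color"][:300,:,::-1],p["color"][:300,:,::-1]]),(640,600)))
E
```

```text
0.92 [0.545  0.1867 0.1108] [358. 199.]
```

View pics/w34.png

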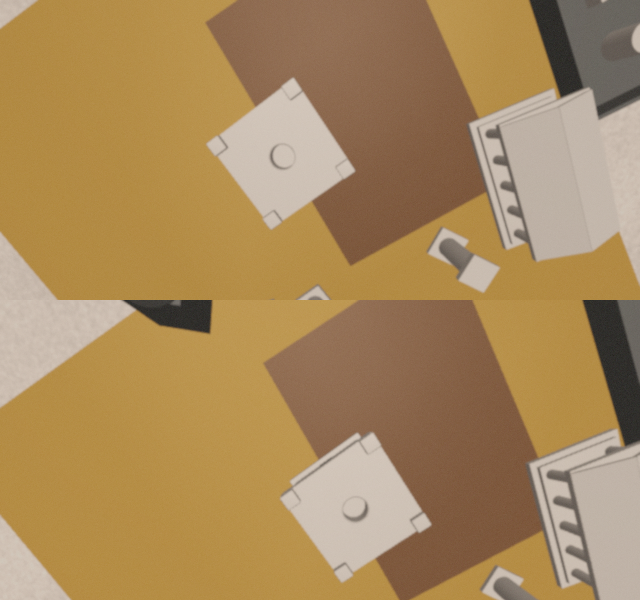

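```bash
python3 - <<'E'
from h import *
import pickle
np.set_printoptions(precision=4,suppress=True)
P=[pickle.load(open(f,"rb")) for f in("w3.pkl","w4.pkl")]; out=[];C=[]
for p,(u,v) in zip(P,[(283,156),(355,208)]):
    g=cv2.cvtColor(p["color"],cv2.COLOR_RGB2GRAY)[v-24:v+24,u-24:u+24]
    g=cv2.GaussianBlur(cv2.resize(g,None,fx=8,fy=8,interpolation=3),(0,0),4)
    c=cv2.HoughCircles(g,cv2.HOUGH_GRADIENT,1.5,40,param1=60,param2=15,minRadius=70,maxRadius=140)
    c=c[0][:3]; print(c)
    x=c[0]; uv=(u-24+x[0]/8,v-24+x[1]/8); C.append(uv); print(uv,onz(p,uv,.11), "r expected",80*p["fx"]*.01/.25)
    o=cv2.cvtColor(g,cv2.COLOR_GRAY2BGR); cv2.circle(o,(int(x[0]),int(x[1])),int(x[2]),(0,0,255),1); out.append(o)
print(tri(list(zip(P,C))))
cv2.imwrite("pics/hole.png",np.hstack(out))
E
python3 go.py .549 -.161 .36 -27.5
```

```text
t 4.7 turn [ 0.05 -0.01 -0.11] shift [-287.3  197.1  -69.1] dist 355.2 q [ 0.16 -0.04  1.87 -0.    1.31  0.64]Traceback (most recent call last):
  File "<stdin>", line 9, in <module>
TypeError: 'NoneType' object is not subscriptable
```

```bash
python3 - <<'E'
from h import *
import pickle
P=[pickle.load(open(f,"rb")) for f in("w3.pkl","w4.pkl")]; out=[]
for p,(u,v) in zip(P,[(283,156),(355,208)]):
    g=cv2.resize(p["color"][v-20:v+20,u-20:u+20,::-1],None,fx=10,fy=10,interpolation=3).astype(float)
    out.append(np.clip((g-g.min())/(g.max()-g.min())*255,0,255))
o=np.hstack(out).astype(np.uint8)
for i in range(0,800,50): cv2.line(o,(i,0),(i,8),(0,0,255),1)
for i in range(0,400,50): cv2.line(o,(0,i),(8,i),(0,0,255),1)
cv2.imwrite("pics/hole.png",o)
E
```

```text
(no output)
```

View pics/hole.png

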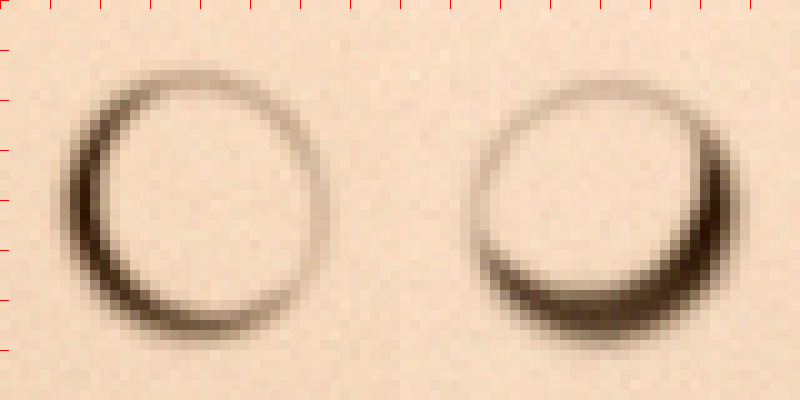

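Request:
{"name": "send_rows", "arguments": {
  "rows": "0 0 0 -48 33 -30 1; 0 0 0 -96 66 -69 1; 0 0 0 -144 99 -69 1; 0 0 0 -192 132 -69 1; 0 0 0 -240 165 -69 1; 0 0 0 -287 197 -69 1; 0 0 0 -287 197 -69 1; 0 0 0 -287 197 -69 1"
}}

```text
time: 5.7
eef_pos: [0.5488, -0.1599, 0.3593]
tcp_rot: [0.855, 0.518, 0.0, -0.0]
contact_force: [0.6, 0.3, -0.4]
opening: 0.996
finger_force: 0.0
```

```bash
python3 go.py .549 -.161 .183 -27.5
```

```text
t 5.7 turn [-0.02 -0.02 -0.08] shift [ -1.    0.7 176.3] dist 176.3 q [-0.46 -0.    1.71  0.    1.44  0.02]
```

Request:
{"name": "send_rows", "arguments": {
  "rows": "0 0 0 -1 1 45 1; 0 0 0 -1 1 90 1; 0 0 0 -1 1 130 1; 0 0 0 -1 1 160 1; 0 0 0 -1 1 176 1; 0 0 0 -1 1 176 1; 0 0 0 -1 1 176 1"
}}

```text
time: 6.58
eef_pos: [0.5505, -0.1608, 0.1851]
tcp_rot: [0.855, 0.519, 0.001, 0.001]
contact_force: [-0.2, -0.5, 0.6]
opening: 1.003
finger_force: 0.0
```

Request:
{"name": "send_rows", "arguments": {
  "rows": "0 0 0 0 0 0 0; 0 0 0 0 0 0 -0.3; 0 0 0 0 0 0 -1; 0 0 0 0 0 0 -1; 0 0 0 0 0 0 -1; 0 0 0 0 0 0 -1; 0 0 0 0 0 0 -1; 0 0 0 0 0 0 -1",
  "grip_force": 80
}}

```text
time: 7.58
eef_pos: [0.5496, -0.1608, 0.1837]
tcp_rot: [0.855, 0.519, 0.0, 0.0]
contact_force: [-0.8, 0.1, 4.3]
opening: 0.269
finger_force: 78.4
```

```bash
python3 - <<'E'
from h import *
import pickle
np.set_printoptions(precision=4,suppress=True)
P=[pickle.load(open(f,"rb")) for f in("w3.pkl","w4.pkl")];C=[(282.2,155.8),(354.9,208.5)]
print(tri(list(zip(P,C))),[onz(p,c,.11) for p,c in zip(P,C)])
s=ctrl.get_state();print({k:s[k] for k in("time","eef_pos","contact_force","wrist_torque","opening","finger_force")})
p=ctrl.read_camera("side");save(p,"grasp.png",(270,220,410,400),3)
E
```

```text
[0.5399 0.1804 0.1086] [array([0.5402, 0.1805, 0.11  ]), array([0.5398, 0.1807, 0.11  ])]
{'time': 7.575, 'eef_pos': array([ 0.5496, -0.1608,  0.1837]), 'contact_force': array([-0.805 ,  0.1305,  4.2649]), 'wrist_torque': array([ 0.0204,  0.2601, -0.027 ]), 'opening': 0.26894550567510744, 'finger_force': 78.42492699623108}
```

View pics/grasp.png

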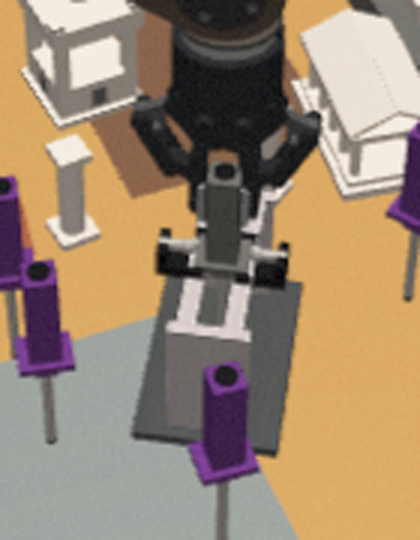

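Side crop: fingers are closed on both sides of the grey handle (crop 225,210), opening 23 mm with 78 N. Pulling straight up.

Request:
{"name": "send_rows", "arguments": {
  "rows": "0 0 0 0 0 -4 -1; 0 0 0 0 0 -8 -1; 0 0 0 0 0 -12 -1; 0 0 0 0 0 -18 -1; 0 0 0 0 0 -30 -1; 0 0 0 0 0 -50 -1; 0 0 0 0 0 -80 -1; 0 0 0 0 0 -110 -1"
}}

```text
time: 8.62
eef_pos: [0.5496, -0.1607, 0.296]
tcp_rot: [0.855, 0.519, 0.0, 0.001]
contact_force: [0.1, 0.0, -0.6]
opening: 0.269
finger_force: 79.7
```

Request:
{"name": "send_rows", "arguments": {
  "rows": "0 0 0 0 0 -25 -1; 0 0 0 0 0 -40 -1; 0 0 0 0 0 -40 -1; 0 0 0 0 0 -40 -1"
}}

```text
time: 9.12
eef_pos: [0.549, -0.1604, 0.3321]
tcp_rot: [0.855, 0.519, -0.001, -0.001]
contact_force: [-0.3, -0.7, -1.8]
opening: 0.273
finger_force: 79.8
```

```bash
python3 - <<'E'
from h import *
a=ctrl.read_camera("side");b=ctrl.read_camera("scene")
s=ctrl.get_state();print({k:s[k] for k in("time","eef_pos","tcp_rot","contact_force","wrist_torque","opening","finger_force")})
T=s["eef_pos"]
ims=[]
for p in(a,b):
    u=px(p,T-[0,0,.09]).round().astype(int); print(u)
    ims.append(cv2.resize(p["color"][u[1]-75:u[1]+75,u[0]-50:u[0]+50,::-1],None,fx=4,fy=4,interpolation=3))
    print("expected tip",px(p,T-[0,0,.163])-u+[50,75], "shoulder",px(p,T-[0,0,.066])-u+[50,75])
cv2.imwrite("pics/lift.png",np.hstack(ims))
E
python3 go.py .54 .1805 .323 -27.5
```

```text
{'time': 9.225, 'eef_pos': array([ 0.5489736 , -0.16041828,  0.33165876]), 'tcp_rot': array([ 8.54890951e-01,  5.18805625e-01, -7.79128695e-04, -1.25668973e-03]), 'contact_force': array([-0.46043236,  0.00613053, -1.44465939]), 'wrist_torque': array([ 0.04374412,  0.01285414, -0.03620177]), 'opening': 0.27260830492695864, 'finger_force': 79.76956486701965}
[345 263]
expected tip [ 48.9668029  100.15836048] shoulder [49.74116649 66.68501546]
[297 157]
expected tip [51.46236789 99.46255344] shoulder [49.15874948 66.25866491]
t 9.225 turn [-0.17  0.    0.  ] shift [ 298.3 -165.3    9.1] dist 341.1 q [-0.46  0.01  1.74  0.    1.39  0.02]
```

View pics/lift.png

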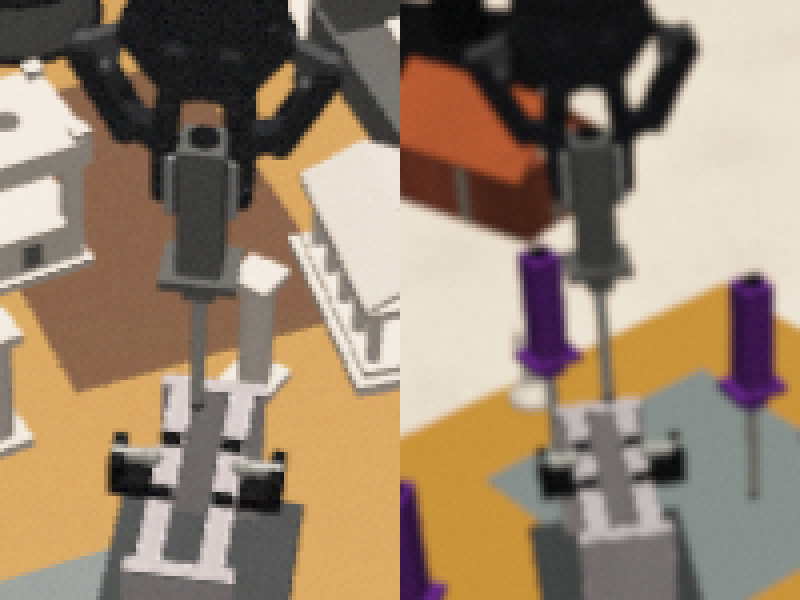

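Probe is lifted clear; the tip shows at crop (196,406) side and (607,401) scene, right under the TCP as expected. Moving over the tower.

Request:
{"name": "send_rows", "arguments": {
  "rows": "0 0 0 30 -16 0 -1; 0 0 0 70 -39 0 -1; 0 0 0 115 -64 0 -1; 0 0 0 160 -89 0 -1; 0 0 0 205 -114 0 -1; 0 0 0 250 -139 0 -1; 0 0 0 283 -157 0 -1; 0 0 0 298 -165 0 -1"
}}

```text
time: 10.22
eef_pos: [0.5401, 0.1816, 0.3321]
tcp_rot: [0.854, 0.52, -0.001, -0.0]
contact_force: [0.3, 0.4, -0.6]
opening: 0.274
finger_force: 79.7
```

Request:
{"name": "send_rows", "arguments": {
  "rows": "0 0 0 0 0 0 -1; 0 0 0 0 0 0 -1; 0 0 0 0 0 0 -1; 0 0 0 0 0 0 -1"
}}

```text
time: 10.72
eef_pos: [0.5409, 0.1789, 0.3334]
tcp_rot: [0.855, 0.518, 0.0, 0.0]
contact_force: [0.5, 0.3, -1.8]
opening: 0.275
finger_force: 79.7
```

```bash
cat > chk.py <<'E'
from h import *
import sys
T=[];q=[]
for i in range(4):
    a=ctrl.read_camera("side");b=ctrl.read_camera("scene"); s=ctrl.get_state(); T.append(s["eef_pos"]); q.append(R.from_quat(s["tcp_rot"]).as_matrix()[:,2])
T=np.mean(T,0); print("t",s["time"],"tcp",T.round(4),"axis",np.mean(q,0).round(4),s["contact_force"].round(2),s["finger_force"])
ims=[]
for p in(a,b):
    u=px(p,T-[0,0,.12]).round().astype(int)
    ims.append(cv2.resize(p["color"][u[1]-50:u[1]+50,u[0]-40:u[0]+40,::-1],None,fx=5,fy=5,interpolation=3))
    for n,z in("tip",.165),("sh",.066): print(n,u,(px(p,T-[0,0,z])-u+[40,50])*5)
    print("hole",(px(p,[.54,.1805,.11])-u+[40,50])*5)
cv2.imwrite("pics/"+sys.argv[1],np.hstack(ims))
E
python3 chk.py over.png; python3 go.py .54 .1805 .332 -27.5
```

```text
t 11.125 tcp [0.5408 0.1796 0.3334] axis [ 1.e-04 -0.e+00 -1.e+00] [-0.28 -0.21 -1.61] 79.72915649414062
tip [295 184] [201.31292881 324.75486707]
sh [295 184] [193.61465596 161.8455013 ]
hole [203.68562672 413.68194227]
tip [398 234] [188.85436593 332.17059969]
sh [398 234] [209.20340707 149.60225678]
hole [180.73248677 429.20352083]
t 11.125 turn [ 0.   -0.    0.01] shift [ 0.2 -0.9  1.4] dist 1.7 q [ 0.14  0.    1.75 -0.    1.39  0.62]
```

View pics/over.png

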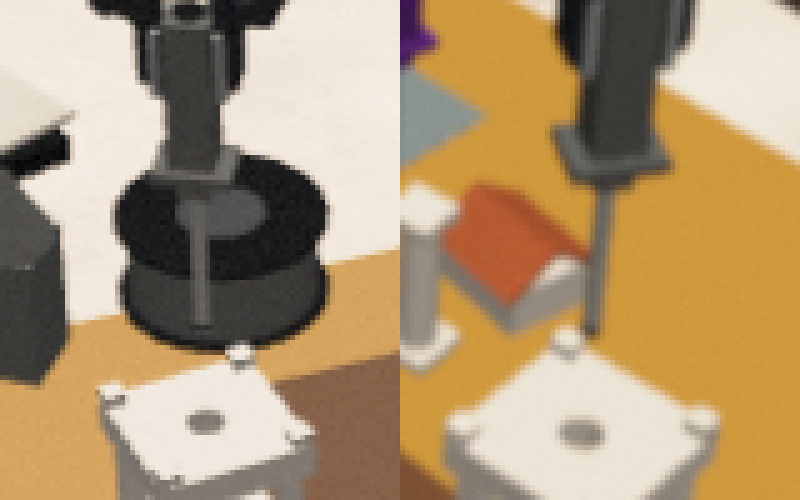

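```bash
python3 - <<'E'
from h import *
np.set_printoptions(precision=4,suppress=True)
a=ctrl.read_camera("side");b=ctrl.read_camera("scene")
f=lambda u,c:((u[0]-2)/5+c[0]-40,(u[1]-2)/5+c[1]-50)
A=(295,184);B=(398,234)
def hp(p,c,pt):return f(pt,c)
h=tri([(a,f((206.5,421),A)),(b,f((181.5,434),B))]); t=tri([(a,f((202,327),A)),(b,f((193,334),B))])
print(h,t,h-t, onz(a,f((206.5,421),A),.11),onz(b,f((181.5,434),B),.11))
for z in(.167,.169):print(onz(a,f((202,327),A),z),onz(b,f((193,334),B),z))
# subpixel dark-blob centroid of the hole
for p,u in((a,(296,218)),(b,(394,270))):
    g=cv2.cvtColor(p["color"],cv2.COLOR_RGB2GRAY)[u[1]-7:u[1]+8,u[0]-8:u[0]+9].astype(float)
    w_=np.clip(np.median(g[[0,-1]])-15-g,0,None); v,x=np.mgrid[u[1]-7:u[1]+8,u[0]-8:u[0]+9]
    c=((w_*x).sum()/w_.sum(),(w_*v).sum()/w_.sum()); print("hole blob",c,onz(p,c,.11))
E
```

```text
[0.5398 0.1796 0.1073] [0.54   0.18   0.1682] [-0.0002 -0.0004 -0.0609] [0.5391 0.1761 0.11  ] [0.5416 0.1814 0.11  ]
[0.5405 0.1814 0.167 ] [0.5388 0.1791 0.167 ]
[0.5398 0.1788 0.169 ] [0.5405 0.1805 0.169 ]
hole blob (np.float64(295.6566022544283), np.float64(217.9730273752013)) [0.5383 0.1756 0.11  ]
hole blob (np.float64(394.01450326323425), np.float64(270.3176214648296)) [0.5413 0.1814 0.11  ]
```

Tip and hole axis agree within about 0.5 mm in both measurements; lowering.

Request:
{"name": "send_rows", "arguments": {
  "rows": "0 0 0 0 -0.5 4 -1; 0 0 0 0 -0.5 10 -1; 0 0 0 0 -0.5 17 -1; 0 0 0 0 -0.5 24 -1; 0 0 0 0 -0.5 32 -1; 0 0 0 0 -0.5 40 -1; 0 0 0 0 -0.5 44 -1; 0 0 0 0 -0.5 45 -1"
}}

```text
time: 12.22
eef_pos: [0.5402, 0.1801, 0.2879]
tcp_rot: [0.855, 0.519, -0.0, -0.0]
contact_force: [0.1, 0.6, -1.3]
opening: 0.271
finger_force: 79.7
```

Request:
{"name": "send_rows", "arguments": {
  "rows": "0 0 0 0 0 5 -1; 0 0 0 0 0 12 -1; 0 0 0 0 0 21 -1; 0 0 0 0 0 30 -1; 0 0 0 0 0 40 -1; 0 0 0 0 0 50 -1; 0 0 0 0 0 55 -1; 0 0 0 0 0 57 -1"
}}

```text
time: 13.22
eef_pos: [0.5402, 0.1801, 0.2309]
tcp_rot: [0.855, 0.519, -0.0, -0.0]
contact_force: [0.2, 0.3, -0.7]
opening: 0.275
finger_force: 79.7
```

Request:
{"name": "send_rows", "arguments": {
  "rows": "0 0 0 0 0 0 -1; 0 0 0 0 0 0 -1; 0 0 0 0 0 0 -1; 0 0 0 0 0 0 -1"
}}

```text
time: 13.72
eef_pos: [0.5403, 0.1801, 0.2316]
tcp_rot: [0.855, 0.519, 0.0, 0.0]
contact_force: [-0.4, -0.2, -1.6]
opening: 0.27
finger_force: 79.7
```

```bash
python3 chk.py in.png
```

```text
t 14.125 tcp [0.5403 0.1801 0.2314] axis [ 1.e-04  0.e+00 -1.e+00] [-0.37  0.06 -1.4 ] 79.72824096679688
tip [296 216] [202.46485823 318.17545504]
sh [296 216] [195.37557815 169.15624932]
hole [198.68562672 253.68194227]
tip [394 269] [192.0345655  321.58693781]
sh [394 269] [209.87266159 162.4446801 ]
hole [200.73248677 254.20352083]
```

View pics/in.png

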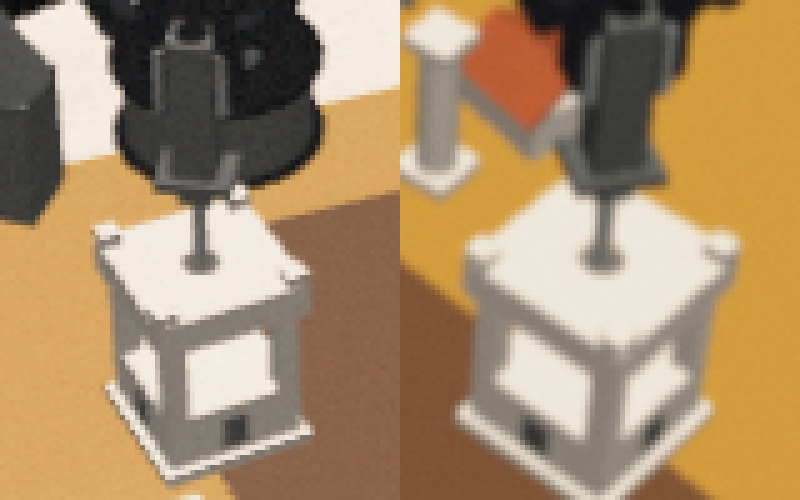

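The stem enters the middle of the hole in both views (crops 202,260 and 602,258). The tower is unmoved, no contact force shows, and the tip is at about 66 mm. Handing in.

```bash
python3 -c "
from plant import ctrl
print(ctrl.sign_off())"
```

```text
the job is handed in; nothing more can be done
None
```

The job is handed in: the gripper is holding the probe upright and still in the middle of the tower hole, with its tip at about 66 mm, and no contact with the tower or movement of it showed in the force readings or camera views.

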